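Set the garage snap trap on its hair-trigger catch

TASK

Set the snap trap that is screwed to the aluminium shelf: take its sprung bar from under the red socket rail, draw it up and over towards the robot's side until it just clicks under the brass catch, ease off to feel that the catch has it, and let go so that the trap stays set. Never let the bar snap back, and do not press it on beyond the click, which trips the catch. Leave the tin, the wooden block, the extension bar and the hub ring where they are.

Things in the scene. Friction and masses are not known exactly. Their poses are not given: they have to be found in the camera images.
- shelf: fixed diamond-plate aluminium shelf plate, 340 x 620 x 12 mm, origin on its underside, 10 mm nearer the robot than its centre; x points away from the robot, z up
- rail_edge (a point): middle of the lower front edge of the fixed red socket rail, which runs along the shelf's y (610 mm, posts at y = +-295), 36 mm deep away from the robot, with sockets up to 36 mm above this point, 200 mm above the plate. The fired bar lies just under this edge: a gripper coming straight down is blocked; lean it 30 to 50 degrees, fingers pointing down and away from the robot
- trap: fixed snap trap: wooden base 200 x 104 x 14 mm, origin at the centre of its underside, on the shelf plate; x points away from the robot, z up. Two 4 mm steel cheeks (y = +-34 mm) carry the bar's hinge at x = 10, z = 65 mm; bumper posts, 70 mm high, at x = 82, y = +-44 mm. The catch is at the robot's end
- catch_mid (a point): fixed point of the trap, x = -75, y = 30, z = 65 mm: mean place of the bar's centre when caught. The brass hook there, 12 mm wide (y 24 to 36), stands 20 mm above and up to 20 mm robotward of it; its nose points to +x and holds the bar from above. Its bracket's height differs each time and is not reported: the held bar is 0 to 8 mm higher or lower than this point
- catch_foot (a point): fixed point of the trap under the catch, x = -75, y = 30, z = 14 mm, on the base's top. How the catch works: the bar coming down pushes the hook aside with under 1 N; it falls back over the bar within 0.3 s once the bar is about 1 mm below its held height. Drawn 5.5 mm or more below that, the bar presses a lip and tips the hook open towards the robot for good
- bar (a joint): angle of the sprung bar, rad: 0 = fired, on its bumpers, pointing away from the robot, 20 degrees above level; grows as it is drawn up and over to the robot's side; 1.22 = straight up, 2.79 = level towards the robot; end stop 3.05. Held by the catch at 2.69 to 2.89. The spring pulls towards 0 with 4 N at the sleeve at 0 rad, growing evenly to 8.6 N at 2.8; let go uncaught it snaps
- sleeve (a point): centre of the yellow round plastic sleeve to grasp, 10 mm thick, 44 mm long along the trap's y; it moves with the bar, 85 mm from the hinge axis, and can turn between the fingers. The bar is a U of 6 mm steel: cross-bar from y = -44 to 44 mm of the trap, two side arms to the hinge; sleeve y = -36 to 8. Fired, it is 94 mm above the plate. Once caught, the bar's pull on the hand vanishes
- bar_hinge (a point): point on the bar's hinge axis (along the trap's y) opposite the middle of the sleeve, 65 mm above the trap's origin
- tin: loose grey plastic valve-cap tin with darker grey lid, 67 mm across, 50 mm high, origin under its centre, stands on the shelf; leave it
- block: loose wooden block 60 x 45 x 40 mm, origin under its centre, on the shelf; leave it
- extension: loose chrome extension bar, 160 mm long along its x, 21 mm thick, lying on the shelf, origin under its middle; leave it
- hub_ring: loose black hub-centric ring, 74 mm across, 12 mm high, lying on the shelf, origin under its centre; leave it

How it is judged:
By the outcome, as a careful person would: the job done as asked, in the order asked, and still so for the second after the job is handed in, with the robot touching nothing.
It also fails if it takes over 67 s, if anything falls off the work surface, if the arm or the gripper's body presses on something with over 40 N, if the wrist force passes 120 N, or if a joint passes its speed limit or range.

ROBOT

A 6-joint arm with a two-finger parallel gripper is mounted at the origin on the work surface. World frame = base frame: x ahead of the robot, y to its left, z up, the work surface at z = 0. Lengths are in m, angles in rad, forces in N, time in s.
With the tool pointing down it reaches from about 0.325 to 0.75 m from the base axis. Payload 7.6 kg.
Tool frame: the origin (TCP) lies on the centre line of the jaws, within the pads' length; the fingertips stand 25 mm ahead of it and the grasp point (between the pads) lies 6 mm ahead of it; z points along the fingers, y is the line along which they close (so a half turn about z gives the same grasp; the last joint's range is limited). The gripper opens to 85 mm and grips with 20 to 120 N. Pads are 22 mm wide; open, the fingers measure 114 mm over their backs; the gripper's body (76 mm by 85 mm) begins 54 mm behind the grasp point. The pads swing forward as they close: fully open they stand 13 mm farther back than shut.
Start: joints at [-1.328, 0.052, 1.401, -0, 1.689, -0.07], TCP at [0.162, -0.5, 0.256] pointing down, gripper open.
Joint ranges: [-2.9, 2.9], [-0.91, 2.17], [0.12, 2.37], [-1.06, 4.2], [0.26, 2.73], [-2.93, 2.93]. Speed limits (rad/s): [2.57, 2.57, 3.01, 3.14, 3.14, 3.14].

INTERFACE

Orientations are given as a 3x3 rotation matrix whose columns are the frame's x, y, z axes.
In Python, from cell import env, camera, camera_info, finder gives the robot as it stands.
- The arm moves only by the tool jog_arm, never from a script. Its argument "commands" is a list of rows, each a list of 7 numbers: the shift along the world's x, y, z scaled (see below), then the turn, a rotation vector about the world's x, y, z scaled (see below), then the opening in per cent of the stroke, from 0 (shut) to 100 (fully open). In form: [[x, y, z, ax, ay, az, fingers], ...]. A call has 1 to 8 rows; each row is the pose to reach, as a shift and turn from the pose commanded when the call began; what a row does not reach only later rows make up. The controller multiplies each number of a shift by 0.2 m and each number of a turn by 45 degrees. A row lasts 1/8 s, in which the tool goes at most 62.5 mm and 10.7 degrees, less where a joint would pass 70% of its speed; a pose out of reach is approached as far as the arm can. A call with a number of a shift or a turn outside -1 to 1 is refused whole. A call with a gripper value outside its range is refused whole. The fingers move at their own pace and stop on an object; "grip_force" is the grip in N (left out, the last holds). Time passes only in rows, so rows that repeat a pose let the fingers close. It gives the time, the measured TCP pose, the force, the opening and the grip force at its end, in the units of the state.
- env.sense(): the state, without advancing time (a new reading comes with each control period).
- camera(name): name is "scene" or "side" or "wrist"; returns the picture (384x512x3 uint8, red, green, blue); there is no depth.
- camera_info(name): a dict with "fov_y" (degrees; the focal length in pixels is half the picture's height over the tangent of half this angle, whatever the lens; pixels are square), "cx", "cy" (the principal point, pixels), "D" ([k1, k2, p1, p2, k3] as OpenCV has them; the pictures are not rectified), "world_from_camera" (4x4, takes a point from camera to world coordinates); the wrist camera has in their place "hand_eye" (4x4, takes a point from camera to tool coordinates, whose origin is the TCP and whose axes are the flange's). Camera axes: x right, y down, z forward; pixel columns grow to the right and rows downward; lengths in m; the calibration is good to about 2 mm. A picture is of the moment at which its call begins: read the wrist's pose just before it. camera_info takes no time and is no camera call.
- env.close_job(): hands the job in; it is judged then, once.
Trained networks look in the newest picture that a camera, given by its name, has taken for a name from the list of things; names that differ only in an ending like _2 or _b are one class to them, and where a whole thing is asked for, a point or a joint stands for the part that bears it (a point fixed in the world has none). Each returns a list of dicts, best first, with "p" (0 to 1); they miss things now and then, are a little off and sometimes report something else, mostly with a low value. They report only what shows in the picture. A call takes as long as a camera call.
- finder.search_frame(camera, name): "bbox" ([left, top, right, bottom] in pixels, round what is visible of it).
The state is a dict: "time_s": time; "joint_pos": joint angles; "joint_velocities": joint speeds; "joint_torque": joint torques, N m; "tool_pos": TCP position; "eef_rot": TCP orientation; "ft_force": force on the tool from outside, world axes, zero at the start; "moment": the same for the moment, N m; "finger_gap": finger opening in m; "gripper_force": force on a finger pad.
Only numpy, scipy, OpenCV 4.12 (cv2) and the standard library are available. Lean on these libraries where they do the work, as an engineer would, in place of code of your own. Each camera call takes 0.05 s, during which the arm holds its last target. There are 200 camera calls.

## Working session

There is one attempt and no reset: what is moved stays moved. The work goes in short steps, Python scripts to look and compute and a tool call to move; the robot and the scene stay as the last step left them, time stands still between calls to the robot, and variables do not carry over. Pictures are saved under pics/ and viewed, at most 10 in all, crops included, and the job is handed in when it is done.

Besides the shell and the picture viewer there is one more tool, called as name(argument=value, ...), one argument or row to a line, values as JSON. jog_arm: Moves the arm, as the interface text tells. Shifts and turns lie within -1 to 1; 1 stands for 0.2 m of shift or 45 degrees of turn. Its arguments: {"type":"object","properties":{"commands":{"type":"array"},"grip_force":{"type":"number"}},"required":["commands"]}

```bash
mkdir -p pics
cat > h.py <<'E'
import numpy as np, cv2
from cell import env, camera, camera_info, finder
def K(i):
    f=192/np.tan(np.radians(i["fov_y"])/2); return np.array([[f,0,i["cx"]],[0,f,i["cy"]],[0,0,1.]])
def T(n):
    i=camera_info(n)
    if n!="wrist": return np.array(i["world_from_camera"])
    s=env.sense(); M=np.eye(4); M[:3,:3]=s["eef_rot"]; M[:3,3]=s["tool_pos"]; return M@np.array(i["hand_eye"])
def ray(n,px,M=None):
    i=camera_info(n); M=T(n) if M is None else M
    u=cv2.undistortPoints(np.array([[px]],float),K(i),np.array(i["D"],float))[0,0]
    return M[:3,3],M[:3,:3]@np.array([u[0],u[1],1])
def proj(n,P,M=None):
    i=camera_info(n); M=T(n) if M is None else M
    W=np.linalg.inv(M); return cv2.projectPoints(np.array(P,float).reshape(-1,3),cv2.Rodrigues(W[:3,:3])[0],W[:3,3],K(i),np.array(i["D"],float))[0][:,0]
def tri(rs):
    A=np.zeros((3,3));b=np.zeros(3)
    for o,d in rs:
        d=d/np.linalg.norm(d);Q=np.eye(3)-np.outer(d,d);A+=Q;b+=Q@o
    X=np.linalg.solve(A,b); return X,[np.linalg.norm(np.cross(X-o,d/np.linalg.norm(d))) for o,d in rs]
E
python3 - <<'E'
from h import *
np.set_printoptions(precision=3,suppress=True)
for n in("scene","side"):
    im=camera(n); cv2.imwrite(f"pics/{n}0.png",cv2.resize(im[:,:,::-1],(800,600),interpolation=cv2.INTER_CUBIC))
    print(n,T(n)[:3])
    for k in("shelf","trap","sleeve","bar","catch_mid","tin","block","extension","hub_ring","rail_edge"):
        print(k,[(np.round(r["bbox"]),round(r["p"],2)) for r in finder.search_frame(n,k)[:2]])
s=env.sense();print(s)
E
```

```text
scene [[ 0.99   0.093 -0.11   0.704]
 [ 0.144 -0.654  0.742 -0.764]
 [-0.003 -0.75  -0.661  0.864]]
shelf []
trap [(array([212., 174., 280., 228.]), 0.97)]
sleeve [(array([254., 174., 280., 206.]), 0.52), (array([226., 291., 254., 320.]), 0.25)]
bar [(array([256., 174., 285., 203.]), 0.6)]
catch_mid [(array([209., 176., 281., 230.]), 0.76), (array([254., 182., 278., 206.]), 0.63)]
tin []
block [(array([213., 259., 241., 292.]), 0.91), (array([191., 106., 340., 333.]), 0.23)]
extension [(array([199., 170., 253., 176.]), 0.6)]
hub_ring [(array([226., 292., 254., 320.]), 0.84)]
rail_edge [(array([192., 104., 340., 332.]), 0.83)]
side [[-0.989 -0.064  0.132  0.485]
 [-0.146  0.546 -0.825  0.769]
 [-0.019 -0.835 -0.55   0.642]]
shelf [(array([192., 121., 368., 360.]), 0.69)]
trap [(array([227., 213., 315., 274.]), 0.69)]
sleeve [(array([227., 216., 268., 248.]), 0.67)]
bar [(array([227., 216., 266., 248.]), 0.73)]
catch_mid [(array([228., 215., 317., 270.]), 0.61)]
tin [(array([289., 264., 319., 300.]), 0.61)]
block [(array([271., 179., 292., 200.]), 0.65)]
extension [(array([267., 302., 347., 320.]), 0.73)]
hub_ring [(array([260., 173., 282., 191.]), 0.59)]
rail_edge [(array([189., 120., 367., 359.]), 0.73)]
{'time_s': 1.1, 'joint_pos': array([-1.328,  0.052,  1.401, -0.   ,  1.689, -0.07 ]), 'joint_velocities': array([0.   , 0.001, 0.001, 0.001, 0.   , 0.001]), 'joint_torque': array([ -0.   , -38.154, -36.031,  -0.   ,   0.   ,  -0.   ]), 'tool_pos': array([ 0.162, -0.5  ,  0.256]), 'eef_rot': array([[ 0.951,  0.308, -0.   ],
       [ 0.308, -0.951, -0.   ],
       [-0.   ,  0.   , -1.   ]]), 'ft_force': array([-0.61, -0.49,  0.68]), 'moment': array([ 0.007, -0.007,  0.01 ]), 'gripper_force': 0.0, 'finger_gap': 0.08509709516440452}
```

View pics/scene0.png

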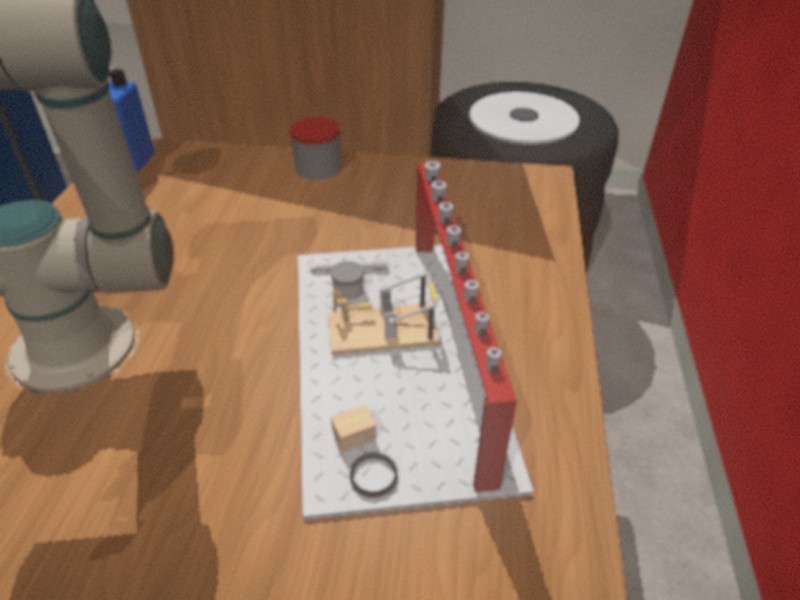

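View pics/side0.png

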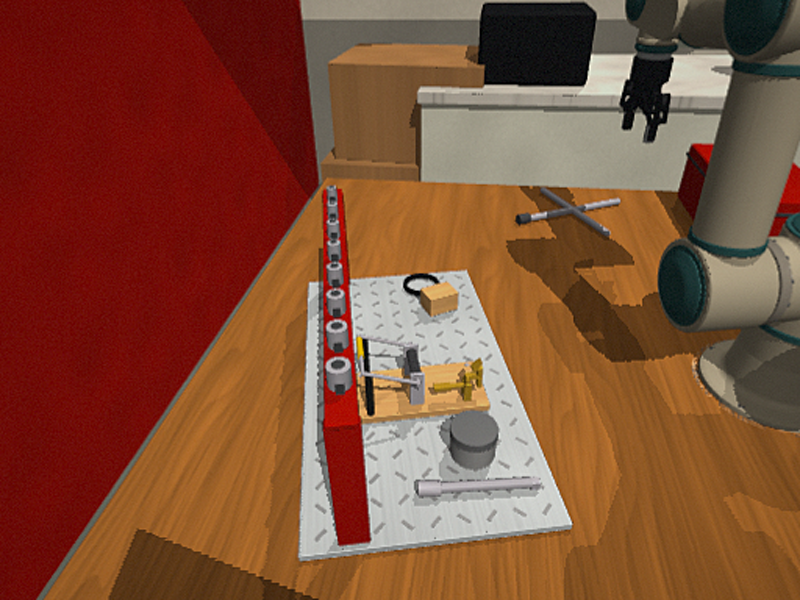

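Scene: shelf corners at about (298,254), (303,517), (530,492) on the 800-scale, with the trap base at (330–440, 305–355). Side: shelf corners at about (468,270), (571,524), (300,558), yellow sleeve at (361,350), catch at (475,375). Next I fit the shelf pose.

Run:
```python
from h import *
from scipy.optimize import least_squares
np.set_printoptions(precision=4,suppress=True)
s=1/1.5625
# shelf top corners local (origin 10mm nearer robot than centre): x -.16..+.18, y +-.31
A=np.array([[-.16,.31,.012],[-.16,-.31,.012],[.18,-.31,.012],[.18,.31,.012]])
obs=[("scene",0,(298,254)),("scene",1,(304,511)),("scene",2,(529,488)),("side",1,(468,270)),("side",0,(571,523)),("side",3,(300,555)),("side",2,(308,284))]
def Rz(a): c,d=np.cos(a),np.sin(a); return np.array([[c,-d,0],[d,c,0],[0,0,1]])
def f(p):
    r=[]
    for n,k,px in obs: r.append(proj(n,Rz(p[3])@A[k]+p[:3])[0]-np.array(px)*s)
    return np.ravel(r)
q=least_squares(f,[.6,0,0.,0],loss="soft_l1"); print("shelf",q.x); print(f(q.x).reshape(-1,2))
p=q.x
for n in("scene","side"): print(n,proj(n,[Rz(p[3])@np.array(a)+p[:3] for a in([.1,.295,.212],[.1,-.295,.212])])/s)
# trap guess: from pixel rays on base corners at z=p2+.012 (+.014)
zt=p[2]+.026
for n,px in(("scene",(332,349)),("scene",(438,340)),("side",(490,405)),("side",(362,417))):
    o,d=ray(n,np.array(px)*s); print(n,px,o+d*(zt-o[2])/d[2])
print("sleeve", [ray("side",np.array((361,350))*s)])
o,d=ray("side",np.array((361,350))*s); print(o+d*((p[2]+.012+.094)-o[2])/d[2])
X=[ray("scene",np.array((433,291))*s),ray("side",np.array((361,350))*s)];print(tri(X))
```

```text
shelf [0.579  0.0577 0.0001 0.2604]
[[-0.5394 -0.4815]
 [-1.7019  1.2516]
 [ 1.7963  0.4721]
 [-0.6871 -0.5126]
 [ 1.7618  0.6127]
 [-1.5662  0.8192]
 [ 0.0732 -1.7016]]
scene [[420.6277 166.9753]
 [489.735  397.7247]]
side [[353.4929 421.1203]
 [338.9869 193.2067]]
scene (332, 349) [0.4825 0.032  0.0261]
scene (438, 340) [0.6682 0.0816 0.0261]
side (490, 405) [0.4506 0.1362 0.0261]
side (362, 417) [0.6386 0.1853 0.0261]
sleeve [(array([0.4847, 0.7691, 0.6418]), array([ 0.1925, -0.7593, -0.6335]))]
[0.6474 0.1271 0.1061]
(array([0.6499, 0.1248, 0.1041]), [np.float64(0.0018219755995812388), np.float64(0.0018219755995811458)])
```

Shelf lies flat at z=0, yaw 0.26; trap centre is about (0.560, 0.109), same yaw. The triangulated sleeve height of 0.104 agrees with the expected 0.106. Next I move towards it for a wrist view.

jog_arm(
  commands=[
    [0.5, 1, 0.6, 0, 0, 0.97, 100],
    [0.5, 1, 0.6, 0, 0, 0.97, 100],
    [0.5, 1, 0.6, 0, 0, 0.97, 100],
    [0.5, 1, 0.6, 0, 0, 0.97, 100],
    [0.5, 1, 0.6, 0, 0, 0.97, 100],
    [0.5, 1, 0.6, 0, 0, 0.97, 100],
  ],
)

```text
time_s: 1.85
tool_pos: [0.2616, -0.2997, 0.376]
eef_rot: [[0.477, 0.879, -0.0], [0.879, -0.477, -0.0], [-0.0, -0.0, -1.0]]
ft_force: [-1.3, -0.7, -0.0]
finger_gap: 0.0858
gripper_force: 0.0
```

jog_arm(
  commands=[
    [0.5, 1, 0.1, 0, 0, 0.96, 100],
    [0.5, 1, 0.1, 0, 0, 0.96, 100],
    [0.5, 1, 0.1, 0, 0, 0.96, 100],
    [0.5, 1, 0.1, 0, 0, 0.96, 100],
    [0.5, 1, 0.1, 0, 0, 0.96, 50],
    [0.5, 1, 0.1, 0, 0, 0.96, 50],
  ],
)

```text
time_s: 2.6
tool_pos: [0.3615, -0.1006, 0.3952]
eef_rot: [[-0.251, 0.968, -0.002], [0.968, 0.251, 0.0], [0.001, -0.002, -1.0]]
ft_force: [0.2, -0.6, 0.8]
finger_gap: 0.0522
gripper_force: 0.0
```

jog_arm(
  commands=[
    [0.4, 0.85, 0, 0.23, -0.86, 0, 50],
    [0.4, 0.85, 0, 0.23, -0.86, 0, 50],
    [0.4, 0.85, 0, 0.23, -0.86, 0, 50],
    [0.4, 0.85, 0, 0.23, -0.86, 0, 50],
    [0.4, 0.85, 0, 0.23, -0.86, 0, 50],
    [0.4, 0.85, 0, 0.23, -0.86, 0, 50],
    [0.4, 0.85, 0, 0.23, -0.86, 0, 50],
  ],
)

```text
time_s: 3.48
tool_pos: [0.4421, 0.0694, 0.3968]
eef_rot: [[-0.253, 0.741, 0.621], [0.967, 0.193, 0.164], [0.002, 0.643, -0.766]]
ft_force: [0.5, 0.2, -0.7]
finger_gap: 0.0429
gripper_force: 0.0
```

Run:
```python
from h import *
np.set_printoptions(precision=3,suppress=True)
s=env.sense();print(s["time_s"],s["tool_pos"],s["joint_pos"],"\n",s["eef_rot"],"\n",camera_info("wrist"))
im=camera("wrist"); cv2.imwrite("pics/w1.png",cv2.resize(im[:,:,::-1],(800,600),interpolation=cv2.INTER_CUBIC))
for k in("trap","sleeve","bar","catch_mid"): print(k,[(np.round(r["bbox"]),round(r["p"],2)) for r in finder.search_frame("wrist",k)[:2]])
c,d=np.cos(.26),np.sin(.26);R=np.array([[c,-d,0],[d,c,0],[0,0,1]]);o=np.array([.56,.109,.012])
P=[[-.1,-.052,.014],[-.1,.052,.014],[.1,-.052,.014],[.1,.052,.014],[.0899,-.036,.094],[.0899,.008,.094],[-.075,.03,.065]]
print(proj("wrist",[R@np.array(p)+o for p in P])*1.5625)
```

```text
3.475 [0.442 0.069 0.397] [-0.034 -0.652  1.802  0.193  1.319 -0.272] 
 [[-0.253  0.741  0.621]
 [ 0.967  0.193  0.164]
 [ 0.002  0.643 -0.766]] 
 {'fov_y': 66.18232939782203, 'cx': 259.6596413381929, 'cy': 193.26149614385912, 'D': array([-0.032,  0.   ,  0.   ,  0.   ,  0.   ]), 'hand_eye': array([[ 0.   , -0.966, -0.26 ,  0.064],
       [ 1.   ,  0.   ,  0.   , -0.001],
       [-0.   , -0.26 ,  0.966, -0.117],
       [ 0.   ,  0.   ,  0.   ,  1.   ]])}
trap [(array([ 98., 116., 253., 193.]), 0.66)]
sleeve [(array([194., 118., 250., 182.]), 0.67)]
bar [(array([191., 122., 252., 182.]), 0.64)]
catch_mid [(array([ 99., 118., 251., 194.]), 0.81)]
[[173.349 299.068]
 [158.317 185.66 ]
 [350.911 271.661]
 [347.992 182.806]
 [384.487 269.229]
 [383.88  227.211]
 [208.042 212.136]]
```

View pics/w1.png

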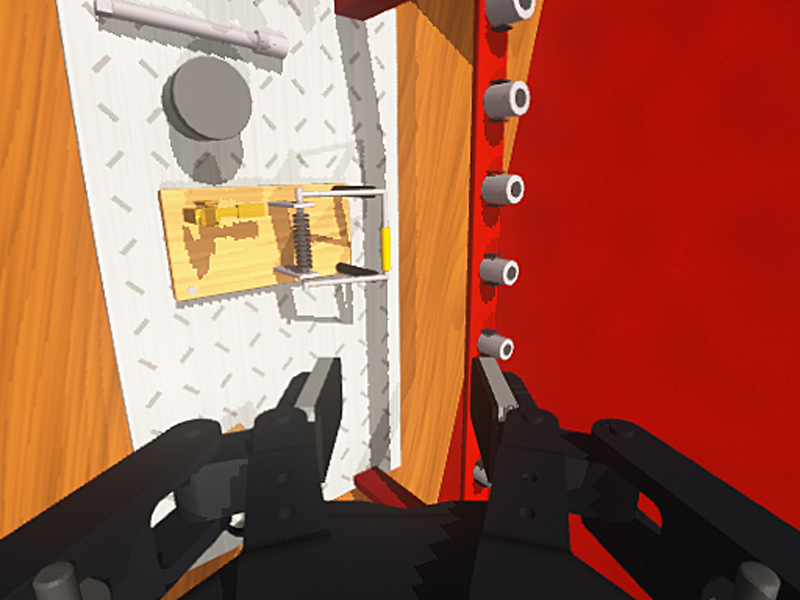

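The wrist picture matches the prediction: sleeve at (386,249), base corners (160,188) and (175,300), hook at (200,213). Next I refine the trap pose and the rail edge.

```bash
cat >> h.py <<'E'
def Rz(a): c,d=np.cos(a),np.sin(a); return np.array([[c,-d,0],[d,c,0],[0,0,1]])
E
python3 - <<'E'
from h import *
from scipy.optimize import least_squares
np.set_printoptions(precision=4,suppress=True)
k=1.5625
obs=[("wrist",(-.1,-.052,.014),(175,299)),("wrist",(-.1,.052,.014),(160,188)),("wrist",(.0899,-.036,.094),(386.5,270)),("wrist",(.0899,.008,.094),(386,228)),("wrist",(.1,.052,.014),(350,184)),
("scene",(-.1,-.052,.014),(332,349)),("scene",(.1,-.052,.014),(438,340)),("side",(-.1,.052,.014),(490,405)),("side",(.1,.052,.014),(362,417)),("side",(.0899,-.014,.094),(361.5,349))]
f=lambda p:np.ravel([(proj(n,Rz(p[2])@np.array(a)+[p[0],p[1],.012])[0]-np.array(x)/k)*(2 if n=="wrist" else 1) for n,a,x in obs])
q=least_squares(f,[.56,.109,.26],loss="soft_l1");print(q.x);print(f(q.x).reshape(-1,2))
p=q.x
for x in((472,100),(468,300)):
    o,d=ray("wrist",np.array(x)/k); w=o+d*(.212-o[2])/d[2]; print("rail",w,Rz(p[2]).T@(w-[p[0],p[1],.012]))
S=Rz(p[2])@np.array([.0899,-.014,.094])+[p[0],p[1],.012];print("sleeve",S)
h=Rz(p[2])@np.array([.01,-.014,.065])+[p[0],p[1],.012];print("hinge",h)
E
```

```text
[0.5618 0.1084 0.2605]
[[ 0.4497  1.1164]
 [ 0.5412 -1.4645]
 [-0.9809 -0.0644]
 [-1.0989  0.0777]
 [-1.0349 -0.4285]
 [-1.3267 -0.2277]
 [ 1.3682 -0.4216]
 [-0.5078 -1.0179]
 [-2.6622 -0.5251]
 [-1.5661 -1.9067]]
rail [0.6274 0.2499 0.212 ] [0.0998 0.1198 0.2   ]
rail [0.6737 0.0868 0.212 ] [ 0.1025 -0.0498  0.2   ]
sleeve [0.6523 0.1181 0.106 ]
hinge [0.5751 0.0975 0.077 ]
```

jog_arm(
  commands=[
    [0.65, 0.14, -0.9, 0, 0, 0, 50],
    [0.65, 0.14, -0.9, 0, 0, 0, 50],
    [0.65, 0.14, -0.9, 0, 0, 0, 50],
    [0.65, 0.14, -0.9, 0, 0, 0, 50],
    [0.65, 0.14, -0.9, 0, 0, 0, 50],
    [0.65, 0.14, -0.9, 0, 0, 0, 50],
    [0.65, 0.14, -0.9, 0, 0, 0, 50],
  ],
)

```text
time_s: 4.6
tool_pos: [0.5718, 0.0984, 0.2189]
eef_rot: [[-0.256, 0.738, 0.625], [0.967, 0.194, 0.166], [0.002, 0.646, -0.763]]
ft_force: [-0.0, 0.3, -0.0]
finger_gap: 0.0425
gripper_force: 0.0
```

Run:
```python
from h import *
np.set_printoptions(precision=4,suppress=True)
S=np.array([.6523,.1181,.106])
s=env.sense();t=s["tool_pos"];print(s["time_s"],t,s["joint_pos"],s["eef_rot"][:,2], s["ft_force"])
im=camera("wrist"); cv2.imwrite("pics/w2.png",cv2.resize(im[:,:,::-1],(800,600),interpolation=cv2.INTER_CUBIC))
tr=lambda a:Rz(.2605)@np.array(a)+[.5618,.1084,.012]
print(proj("wrist",[tr((.0899,-.036,.094)),tr((.0899,.008,.094)),tr((-.1,-.052,.014)),tr((-.1,.052,.014)),t+.006*s["eef_rot"][:,2]])*1.5625)
print("shift", (S-.006*s["eef_rot"][:,2]-t)/.2, (S-.066*s["eef_rot"][:,2]-t)/.2)
```

```text
4.6 [0.5718 0.0984 0.2189] [ 0.0459 -0.211   1.8458  0.1885  0.8242 -0.2911] [ 0.6247  0.1664 -0.763 ] [-0.0478  0.2685 -0.0064]
[[390.2408 331.8639]
 [389.3897 257.8112]
 [-19.8999 404.478 ]
 [-76.6739 182.7675]
 [407.9176 401.8186]]
shift [ 0.3837  0.0936 -0.5415] [ 0.1963  0.0437 -0.3126]
```

View pics/w2.png

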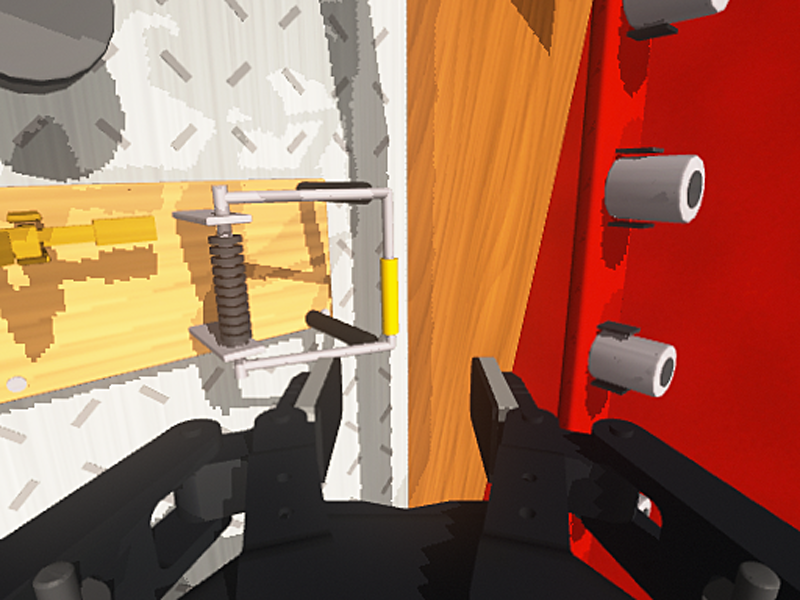

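The sleeve is at (390,258–333), within 1 px of the prediction, and the approach is clear. Going in to grasp.

jog_arm(
  commands=[
    [0.2, 0.044, -0.31, 0, 0, 0, 50],
    [0.2, 0.044, -0.31, 0, 0, 0, 50],
    [0.29, 0.068, -0.426, 0, 0, 0, 50],
    [0.34, 0.081, -0.484, 0, 0, 0, 50],
    [0.384, 0.094, -0.542, 0, 0, 0, 50],
    [0.384, 0.094, -0.542, 0, 0, 0, 50],
    [0.384, 0.094, -0.542, 0, 0, 0, 50],
  ],
  grip_force=50,
)

```text
time_s: 5.52
tool_pos: [0.6486, 0.1172, 0.1098]
eef_rot: [[-0.256, 0.739, 0.624], [0.967, 0.194, 0.166], [0.002, 0.645, -0.764]]
ft_force: [0.3, 0.0, 0.0]
finger_gap: 0.0428
gripper_force: 0.0
```

Run:
```python
from h import *
np.set_printoptions(precision=4,suppress=True)
S=np.array([.6523,.1181,.106])
s=env.sense();t=s["tool_pos"];print(s["time_s"],t,s["joint_pos"], s["ft_force"], (S-.006*s["eef_rot"][:,2]-t)/.2)
im=camera("wrist"); cv2.imwrite("pics/w3.png",cv2.resize(im[:,:,::-1],(800,600),interpolation=cv2.INTER_CUBIC))
tr=lambda a:Rz(.2605)@np.array(a)+[.5618,.1084,.012]
print(proj("wrist",[tr((.0899,-.036,.094)),tr((.0899,.008,.094)),t+.006*s["eef_rot"][:,2]])*1.5625)
```

```text
5.525 [0.6486 0.1172 0.1098] [ 0.0769  0.1493  1.7268  0.2161  0.5831 -0.3195] [0.3447 0.0255 0.0065] [-0.0003 -0.0007  0.0038]
[[408.8405 467.9089]
 [408.7636 332.1857]
 [407.483  401.4794]]
```

View pics/w3.png

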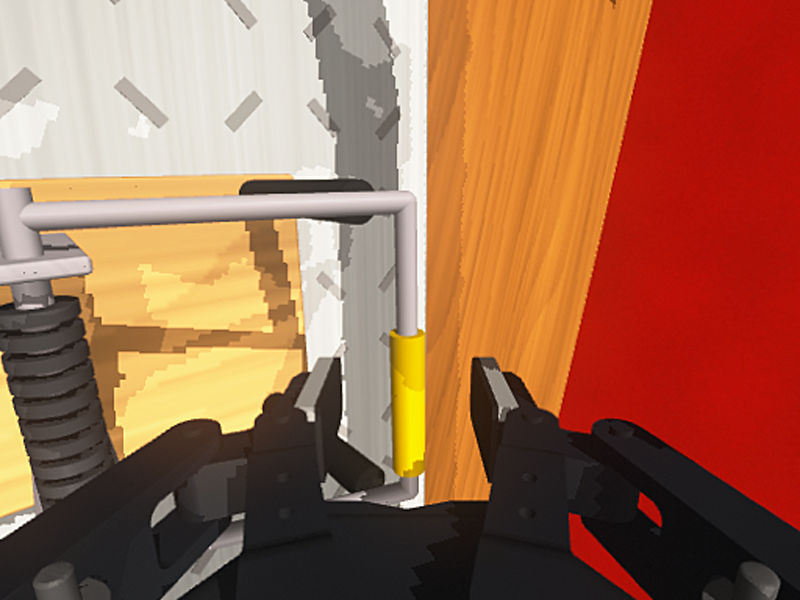

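The sleeve at (408,332–475) is centred between the pads. Closing.

jog_arm(
  commands=[
    [0, 0, 0, 0, 0, 0, 0],
    [0, 0, 0, 0, 0, 0, 0],
    [0, 0, 0, 0, 0, 0, 0],
    [0, 0, 0, 0, 0, 0, 0],
    [0, 0, 0, 0, 0, 0, 0],
    [0, 0, 0, 0, 0, 0, 0],
  ],
  grip_force=50,
)

```text
time_s: 6.32
tool_pos: [0.6494, 0.1174, 0.1096]
eef_rot: [[-0.256, 0.738, 0.625], [0.967, 0.194, 0.166], [0.002, 0.646, -0.763]]
ft_force: [3.7, 1.5, 6.3]
finger_gap: 0.0082
gripper_force: 49.0
```

```bash
cat > plan.py <<'E'
from h import *
from scipy.spatial.transform import Rotation as Ro
np.set_printoptions(precision=3,suppress=True)
h=np.array([.5751,.0975,.077]); ex=Rz(.2605)[:,0]; ey=Rz(.2605)[:,1]; ez=np.array([0,0,1.])
def pos(th): a=th+np.radians(20); return h+.085*(np.cos(a)*ex+np.sin(a)*ez)
lean=lambda th: np.radians(40*(1-min(th,2.4)/2.4))
def zt(l): return np.sin(l)*ex-np.cos(l)*ez
def ang(p): d=p-h; return np.arctan2(d@ez,d@ex)%(2*np.pi)-np.radians(20)
E
python3 - <<'E'
from plan import *
s=env.sense();t=s["tool_pos"];R=np.array(s["eef_rot"]);print(s["time_s"],s["finger_gap"],s["gripper_force"],s["ft_force"],t)
g=t+.006*R[:,2];print("th",ang(g),"r",np.linalg.norm((g-h)-((g-h)@ey)*ey),"y",(g-h)@ey)
# offset kept: tcp = pos - .006 z ; shifts rel to current commanded; rows per 0.1 rad ; turn about trap y by lean decrease
l0=lean(0)
for th in np.arange(0,2.61,.1):
    P=pos(th)-.006*zt(lean(th)); dl=l0-lean(th); v=dl*ey # rotating z from (sin,-cos) to down
    print(round(th,2),P,(P-(pos(0)-.006*zt(l0)))/.2, v/(np.pi/4))
print(Ro.from_rotvec(.3*ey).apply(zt(l0)),zt(l0-.3))
E
```

```text
6.325 0.00816333344183681 48.95029664039612 [3.69  1.54  6.296] [0.649 0.117 0.11 ]
th -0.014773817081289664 r 0.08552170019748724 y 8.542587726370176e-05
0.0 [0.649 0.117 0.111] [0. 0. 0.] [-0.  0.  0.]
0.1 [0.645 0.116 0.119] [-0.015 -0.004  0.04 ] [-0.01   0.036  0.   ]
0.2 [0.642 0.115 0.126] [-0.034 -0.009  0.078] [-0.019  0.072  0.   ]
0.3 [0.637 0.114 0.133] [-0.057 -0.015  0.113] [-0.029  0.107  0.   ]
0.4 [0.632 0.113 0.14 ] [-0.082 -0.022  0.146] [-0.038  0.143  0.   ]
0.5 [0.626 0.111 0.146] [-0.111 -0.03   0.176] [-0.048  0.179  0.   ]
0.6 [0.62  0.109 0.151] [-0.143 -0.038  0.203] [-0.057  0.215  0.   ]
0.7 [0.613 0.108 0.156] [-0.176 -0.047  0.227] [-0.067  0.251  0.   ]
0.8 [0.606 0.106 0.16 ] [-0.212 -0.057  0.246] [-0.076  0.286  0.   ]
0.9 [0.599 0.104 0.163] [-0.25  -0.067  0.262] [-0.086  0.322  0.   ]
1.0 [0.591 0.102 0.165] [-0.288 -0.077  0.274] [-0.095  0.358  0.   ]
1.1 [0.583 0.1   0.167] [-0.328 -0.087  0.281] [-0.105  0.394  0.   ]
1.2 [0.575 0.097 0.168] [-0.368 -0.098  0.285] [-0.114  0.429  0.   ]
1.3 [0.567 0.095 0.167] [-0.408 -0.109  0.284] [-0.124  
[... 269 characters left out ...]
] [-0.162  0.608  0.   ]
1.8 [0.529 0.085 0.154] [-0.597 -0.159  0.217] [-0.172  0.644  0.   ]
1.9 [0.523 0.084 0.149] [-0.629 -0.168  0.192] [-0.181  0.68   0.   ]
2.0 [0.517 0.082 0.143] [-0.659 -0.176  0.164] [-0.191  0.716  0.   ]
2.1 [0.511 0.081 0.137] [-0.686 -0.183  0.133] [-0.2    0.752  0.   ]
2.2 [0.507 0.079 0.13 ] [-0.71  -0.189  0.099] [-0.21   0.787  0.   ]
2.3 [0.503 0.078 0.123] [-0.73  -0.195  0.063] [-0.219  0.823  0.   ]
2.4 [0.499 0.077 0.116] [-0.747 -0.199  0.024] [-0.229  0.859  0.   ]
2.5 [0.496 0.077 0.108] [-0.76  -0.203 -0.016] [-0.229  0.859  0.   ]
2.6 [0.494 0.076 0.099] [-0.77  -0.205 -0.057] [-0.229  0.859  0.   ]
[ 0.375  0.1   -0.922] [ 0.375  0.1   -0.922]
```

jog_arm(
  commands=[
    [-0.015, -0.004, 0.04, -0.01, 0.036, 0, 0],
    [-0.034, -0.009, 0.078, -0.019, 0.072, 0, 0],
    [-0.057, -0.015, 0.113, -0.029, 0.107, 0, 0],
    [-0.082, -0.022, 0.146, -0.038, 0.143, 0, 0],
    [-0.111, -0.03, 0.176, -0.048, 0.179, 0, 0],
    [-0.111, -0.03, 0.176, -0.048, 0.179, 0, 0],
  ],
)

```text
time_s: 7.08
tool_pos: [0.6277, 0.1113, 0.1453]
eef_rot: [[-0.255, 0.82, 0.512], [0.967, 0.216, 0.136], [0.001, 0.53, -0.848]]
ft_force: [10.2, 3.5, 3.2]
finger_gap: 0.0079
gripper_force: 49.3
```

```bash
cat > st.py <<'E'
from plan import *
s=env.sense();t=s["tool_pos"];R=np.array(s["eef_rot"]);F=s["ft_force"];print(s["time_s"],"gap",s["finger_gap"],s["gripper_force"],"F ex ey ez",F@ex,F@ey,F@ez,"tcp",t,"q",s["joint_pos"])
g=t+.006*R[:,2];th=ang(g);rd=(np.cos(th+np.radians(20))*ex+np.sin(th+np.radians(20))*ez);tg=np.cross(ey,rd)*-1
print("th",th,"r",(g-h)@rd,"y",(g-h)@ey,"Frad",F@rd,"Ftan",F@tg,"lean",np.degrees(np.arctan2(R[:,2]@ex,-R[2,2])))
E
python3 st.py
python3 - <<'E'
from plan import *
g=lambda th:pos(th)-.006*zt(lean(th))
for th in(.6,.8,.9,1.0,1.1,1.2,1.3,1.4):print(th,(g(th)-g(.5))/.2,(lean(.5)-lean(th))*ey/(np.pi/4))
E
```

```text
7.075 gap 0.007871627346486538 49.27797496318817 F ex ey ez 10.736751808482486 0.7589490380396561 3.190067450991664 tcp [0.628 0.111 0.145] q [ 0.079  0.095  1.662  0.128  0.838 -0.237]
th 0.4831221570211481 r 0.08544552100530677 y -0.00022847388838572667 Frad 9.587376423401412 Ftan -5.791077883678921 lean 32.01551420316396
0.6 [-0.031 -0.008  0.027] [-0.01   0.036  0.   ]
0.8 [-0.101 -0.027  0.07 ] [-0.029  0.107  0.   ]
0.9 [-0.138 -0.037  0.086] [-0.038  0.143  0.   ]
1.0 [-0.177 -0.047  0.098] [-0.048  0.179  0.   ]
1.1 [-0.217 -0.058  0.105] [-0.057  0.215  0.   ]
1.2 [-0.257 -0.069  0.109] [-0.067  0.251  0.   ]
1.3 [-0.297 -0.079  0.108] [-0.076  0.286  0.   ]
1.4 [-0.337 -0.09   0.102] [-0.086  0.322  0.   ]
```

jog_arm(
  commands=[
    [-0.031, -0.008, 0.027, -0.01, 0.036, 0, 0],
    [-0.065, -0.017, 0.05, -0.019, 0.072, 0, 0],
    [-0.101, -0.027, 0.07, -0.029, 0.107, 0, 0],
    [-0.138, -0.037, 0.086, -0.038, 0.143, 0, 0],
    [-0.177, -0.047, 0.098, -0.048, 0.179, 0, 0],
    [-0.217, -0.058, 0.105, -0.057, 0.215, 0, 0],
    [-0.257, -0.069, 0.109, -0.067, 0.251, 0, 0],
    [-0.257, -0.069, 0.109, -0.067, 0.251, 0, 0],
  ],
)

```text
time_s: 8.07
tool_pos: [0.5791, 0.0976, 0.1721]
eef_rot: [[-0.255, 0.903, 0.347], [0.967, 0.238, 0.09], [-0.002, 0.358, -0.934]]
ft_force: [9.3, 0.7, 18.2]
finger_gap: 0.0081
gripper_force: 49.7
```

```bash
python3 st.py
python3 - <<'E'
from plan import *
g=lambda th:pos(th)-.006*zt(lean(th))
for th in(1.3,1.4,1.5,1.6,1.7,1.8,1.9):print(th,(g(th)-g(1.2))/.2,(lean(1.2)-lean(th))*ey/(np.pi/4))
E
```

```text
8.075 gap 0.008078177447069367 49.673611521720886 F ex ey ez 9.139722074944608 -1.7572767973882668 18.22558984778164 tcp [0.579 0.098 0.172] q [ 0.077  0.028  1.63   0.07   1.124 -0.2  ]
th 1.1541178017180684 r 0.0896905031234117 y -0.0009214679711842028 Frad 18.801437143329746 Ftan -7.887496830567452 lean 20.975725443703695
1.3 [-0.04  -0.011 -0.001] [-0.01   0.036  0.   ]
1.4 [-0.08  -0.021 -0.006] [-0.019  0.072  0.   ]
1.5 [-0.119 -0.032 -0.015] [-0.029  0.107  0.   ]
1.6 [-0.157 -0.042 -0.029] [-0.038  0.143  0.   ]
1.7 [-0.194 -0.052 -0.046] [-0.048  0.179  0.   ]
1.8 [-0.228 -0.061 -0.068] [-0.057  0.215  0.   ]
1.9 [-0.261 -0.07  -0.092] [-0.067  0.251  0.   ]
```

Run:
```python
from plan import *
im=camera("wrist"); cv2.imwrite("pics/w4.png",cv2.resize(im[150:384,130:400,::-1],(800,693))[:600])
im=camera("side"); cv2.imwrite("pics/s4.png",cv2.resize(im[150:300,180:380,::-1],(800,600),interpolation=cv2.INTER_CUBIC))
```

```text
(no output)
```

View pics/w4.png

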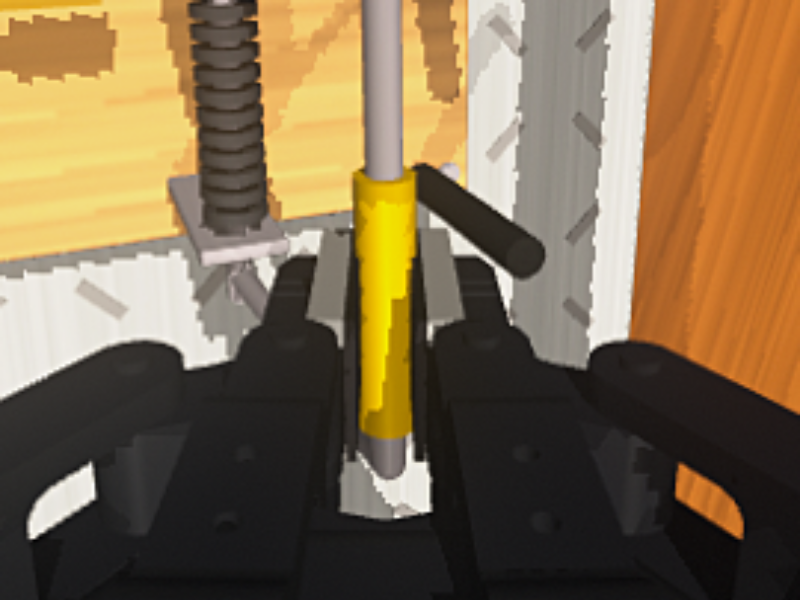

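View pics/s4.png

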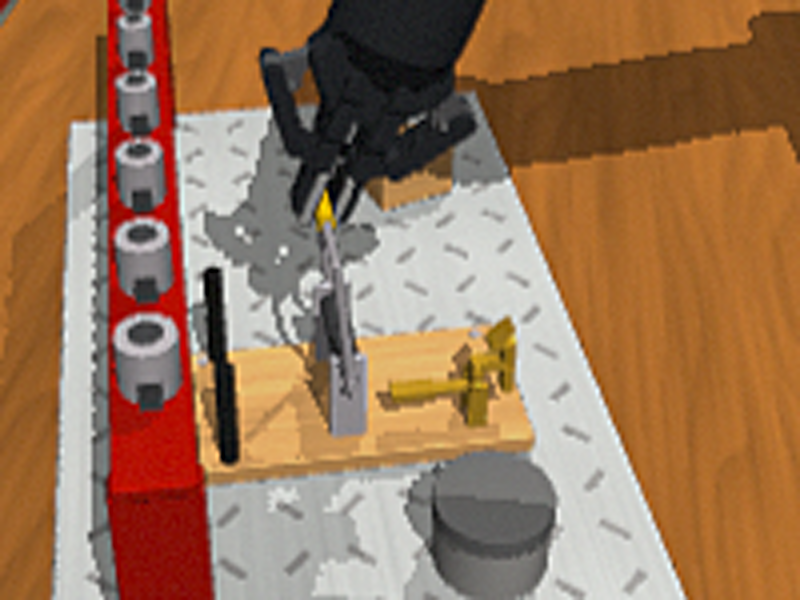

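The wrist crop shows the sleeve held firmly between the pads, slightly towards the tips. The side crop shows the bar near upright with a clear way to the brass hook at (500,360). The bar pushes the hand outward by about 4 mm, so I take that offset up and carry on.

jog_arm(
  commands=[
    [-0.006, -0.002, 0.019, 0, 0, 0, 0],
    [-0.046, -0.013, 0.018, -0.01, 0.036, 0, 0],
    [-0.085, -0.022, 0.014, -0.019, 0.072, 0, 0],
    [-0.124, -0.033, 0.005, -0.029, 0.107, 0, 0],
    [-0.161, -0.043, -0.009, -0.038, 0.143, 0, 0],
    [-0.198, -0.053, -0.026, -0.048, 0.179, 0, 0],
    [-0.231, -0.062, -0.048, -0.057, 0.215, 0, 0],
    [-0.231, -0.062, -0.048, -0.057, 0.215, 0, 0],
  ],
)

```text
time_s: 9.18
tool_pos: [0.5305, 0.0842, 0.1587]
eef_rot: [[-0.254, 0.951, 0.175], [0.967, 0.25, 0.044], [-0.002, 0.18, -0.984]]
ft_force: [1.7, -3.9, 15.1]
finger_gap: 0.008
gripper_force: 54.2
```

```bash
python3 st.py
python3 - <<'E'
from plan import *
g=lambda th:pos(th)-.010*zt(lean(th))
for th in(1.9,2.0,2.1,2.2,2.3,2.4,2.5):print(th,g(th),(g(th)-g(1.8))/.2,(lean(1.8)-lean(th))*ey/(np.pi/4))
E
```

```text
9.175 gap 0.007970526794741731 54.22462821006775 F ex ey ez 0.6623250539844238 -4.199319080250156 15.12729852143517 tcp [0.53  0.084 0.159] q [ 0.074  0.014  1.645  0.032  1.304 -0.189]
th 1.7620857606230556 r 0.08839937670836054 y -0.0014175433329833018 Frad 12.631324272068133 Ftan -8.350058812224777 lean 10.38737312914443
1.9 [0.522 0.083 0.153] [-0.032 -0.008 -0.025] [-0.01   0.036  0.   ]
2.0 [0.516 0.082 0.147] [-0.061 -0.016 -0.053] [-0.019  0.072  0.   ]
2.1 [0.511 0.08  0.141] [-0.087 -0.023 -0.084] [-0.029  0.107  0.   ]
2.2 [0.506 0.079 0.134] [-0.111 -0.029 -0.118] [-0.038  0.143  0.   ]
2.3 [0.502 0.078 0.127] [-0.13  -0.035 -0.154] [-0.048  0.179  0.   ]
2.4 [0.499 0.077 0.12 ] [-0.147 -0.039 -0.193] [-0.057  0.215  0.   ]
2.5 [0.496 0.077 0.112] [-0.16  -0.043 -0.233] [-0.057  0.215  0.   ]
```

jog_arm(
  commands=[
    [-0.008, 0.003, 0.007, 0, 0, 0, 0],
    [-0.04, -0.005, -0.018, -0.01, 0.036, 0, 0],
    [-0.069, -0.013, -0.046, -0.019, 0.072, 0, 0],
    [-0.095, -0.02, -0.077, -0.029, 0.107, 0, 0],
    [-0.119, -0.026, -0.111, -0.038, 0.143, 0, 0],
    [-0.138, -0.032, -0.147, -0.048, 0.179, 0, 0],
    [-0.155, -0.036, -0.186, -0.057, 0.215, 0, 0],
    [-0.155, -0.036, -0.186, -0.057, 0.215, 0, 0],
  ],
)

```text
time_s: 10.18
tool_pos: [0.4996, 0.0767, 0.119]
eef_rot: [[-0.254, 0.967, 0.006], [0.967, 0.254, -0.001], [-0.003, 0.005, -1.0]]
ft_force: [11.6, -5.1, 4.0]
finger_gap: 0.0077
gripper_force: 54.5
```

```bash
python3 st.py
python3 - <<'E'
from plan import *
s=env.sense();t=s["tool_pos"];R=s["eef_rot"]
for d in(.006,.008,.010,.012):
    g=t+d*R[:,2];th=ang(g);rd=g-h;rd-=rd@ey*ey;print(d,"sleeve z",g[2],"th",th,"r",np.linalg.norm(rd),"z at th",pos(2.69)[2],pos(2.89)[2])
# visual
im=camera("side"); cv2.imwrite("pics/s5.png",cv2.resize(im[180:330,200:400,::-1],(800,600),interpolation=cv2.INTER_CUBIC))
tr=lambda a:Rz(.2605)@np.array(a)+[.5618,.1084,.012]
# expected pixel in crop of crossbar +y end (y=44) for th
c=lambda P:(proj("side",[P])[0]-[200,180])*4
for th in(2.2,2.3,2.4,2.5,2.7): print(th,c(pos(th)+.054*ey),c(pos(th)+.022*ey))
print("catch",c(tr((-.075,.03,.065))), c(tr((-.075,.036,.085))))
E
```

```text
10.175 gap 0.007737335329356107 54.49064791202545 F ex ey ez 9.885425291718535 -7.914223432005102 4.045269975228363 tcp [0.5   0.077 0.119] q [ 0.08   0.084  1.646 -0.002  1.406 -0.177]
th 2.360875007057779 r 0.08614636874171398 y -0.0006896961769350245 Frad -7.286267483495131 Ftan -7.810003106887608 lean 0.29583984876561037
0.006 sleeve z 0.11304119922069777 th 2.360875007057779 r 0.08614636874171398 z at th 0.08569951837215174 0.06872789172199903
0.008 sleeve z 0.11104123372616143 th 2.3821167657856903 r 0.08531950827416557 z at th 0.08569951837215174 0.06872789172199903
0.01 sleeve z 0.10904126823162509 th 2.4037642852366923 r 0.08453188791306188 z at th 0.08569951837215174 0.06872789172199903
0.012 sleeve z 0.10704130273708874 th 2.425808440539569 r 0.08378461429992091 z at th 0.08569951837215174 0.06872789172199903
2.2 [390.167 176.801] [378.528 142.063]
2.3 [397.232 186.16 ] [385.43  151.306]
2.4 [402.892 196.081] [390.974 161.102]
2.5 [407.11  206.454] [395.125 171.34 ]
2.7 [411.16  228.096] [399.181 192.696]
catch [407.316 226.914] [411.4   207.364]
```

View pics/s5.png

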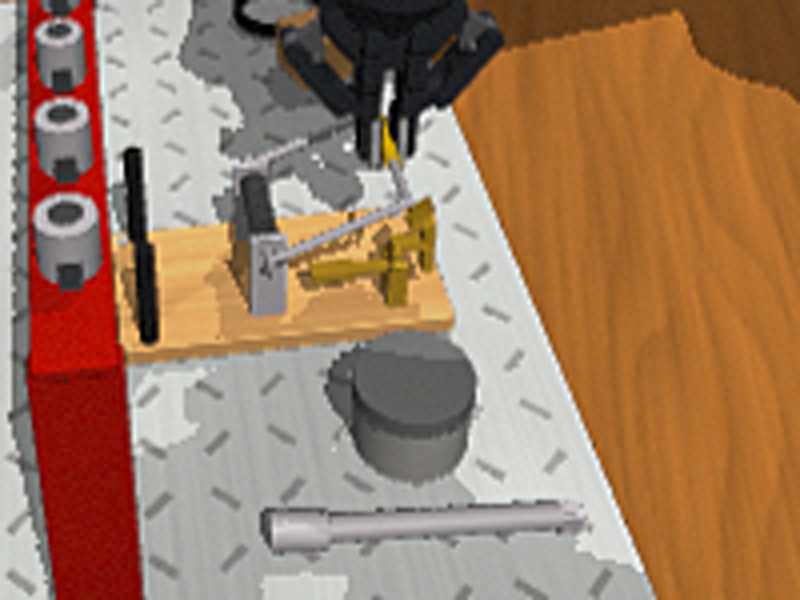

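The cross-bar end at (403,199) fits a bar angle of about 2.41, so the sleeve sits about 10.3 mm ahead of the TCP and the hook at (420,235) is just below it. Descending to just above the catch range.

jog_arm(
  commands=[
    [0.004, -0.004, -0.02, 0, 0, 0, 0],
    [-0.003, -0.006, -0.045, 0, 0, 0, 0],
    [-0.01, -0.008, -0.07, 0, 0, 0, 0],
    [-0.015, -0.009, -0.09, 0, 0, 0, 0],
    [-0.018, -0.01, -0.104, 0, 0, 0, 0],
    [-0.018, -0.01, -0.104, 0, 0, 0, 0],
    [-0.018, -0.01, -0.104, 0, 0, 0, 0],
  ],
)

```text
time_s: 11.1
tool_pos: [0.4944, 0.075, 0.098]
eef_rot: [[-0.255, 0.967, 0.001], [0.967, 0.255, -0.001], [-0.001, 0.001, -1.0]]
ft_force: [1.8, -3.5, 6.9]
finger_gap: 0.0076
gripper_force: 56.3
```

```bash
sed -i 's/\.006\*R/.0103*R/' st.py; python3 st.py
python3 - <<'E'
from h import *
im=camera("side"); cv2.imwrite("pics/s6.png",cv2.resize(im[200:275,260:360,::-1],(800,600),interpolation=cv2.INTER_CUBIC))
from plan import *
tr=lambda a:Rz(.2605)@np.array(a)+[.5618,.1084,.012]
c=lambda P:(proj("side",[P])[0]-[260,200])*8
for th in(2.6,2.65,2.7,2.8): print(th,c(pos(th)+.058*ey))
E
```

```text
11.1 gap 0.0075721978091306385 56.319488883018494 F ex ey ez 0.8819550582794333 -3.8298885432999152 6.851657130927477 tcp [0.494 0.075 0.098] q [ 0.077  0.096  1.678 -0.001  1.366 -0.18 ]
th 2.664945940558901 r 0.0844573611262681 y -0.001015229988609353 Frad -0.003016174760506346 Ftan -6.90818652522526 lean 0.05271286855719552
2.6 [342.844 283.459]
2.65 [344.5   294.368]
2.7 [345.424 305.361]
2.8 [345.088 327.486]
```

View pics/s6.png

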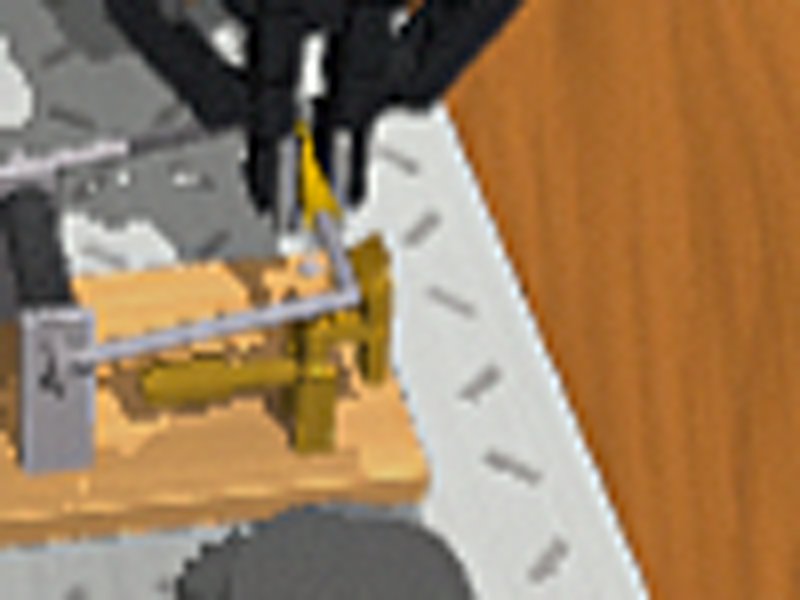

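Force tangential is about −7 N and radial is about 0, so the hold is clean; the bar end at (350,293) is above the hook nose. Now small steps down, each with a wait and an ease-off.

jog_arm(
  commands=[
    [-0.001, 0, -0.01, 0, 0, 0, 0],
    [-0.002, 0, -0.02, 0, 0, 0, 0],
    [-0.002, 0, -0.02, 0, 0, 0, 0],
    [-0.002, 0, -0.02, 0, 0, 0, 0],
    [-0.002, 0, -0.02, 0, 0, 0, 0],
    [-0.001, 0, -0.01, 0, 0, 0, 0],
    [0, 0, -0.005, 0, 0, 0, 0],
    [0, 0, -0.005, 0, 0, 0, 0],
  ],
)

```text
time_s: 12.15
tool_pos: [0.4943, 0.0749, 0.0972]
eef_rot: [[-0.255, 0.967, 0.001], [0.967, 0.255, -0.001], [-0.001, 0.001, -1.0]]
ft_force: [0.8, -4.3, 8.3]
finger_gap: 0.0079
gripper_force: 56.5
```

```bash
python3 st.py
```

```text
12.15 gap 0.007938293123822354 56.51410102844238 F ex ey ez -0.32970405848322276 -4.400084245246633 8.3134874953491 tcp [0.494 0.075 0.097] q [ 0.077  0.097  1.679 -0.001  1.365 -0.18 ]
th 2.6746427227536986 r 0.08444771393677383 y -0.001035864598528799 Frad 1.3051753718141301 Ftan -8.217012617144752 lean 0.03721160609739413
```

jog_arm(
  commands=[
    [-0.001, 0, -0.015, 0, 0, 0, 0],
    [-0.002, 0, -0.025, 0, 0, 0, 0],
    [-0.002, 0, -0.025, 0, 0, 0, 0],
    [-0.002, 0, -0.025, 0, 0, 0, 0],
    [-0.002, 0, -0.025, 0, 0, 0, 0],
    [-0.001, 0, -0.015, 0, 0, 0, 0],
    [-0.001, 0, -0.01, 0, 0, 0, 0],
    [-0.001, 0, -0.01, 0, 0, 0, 0],
  ],
)

```text
time_s: 13.15
tool_pos: [0.4941, 0.0749, 0.0953]
eef_rot: [[-0.255, 0.967, 0.001], [0.967, 0.255, -0.001], [-0.001, 0.001, -1.0]]
ft_force: [1.3, -3.9, 9.5]
finger_gap: 0.008
gripper_force: 56.6
```

```bash
python3 st.py
```

```text
13.15 gap 0.008022191588030787 56.61508798599243 F ex ey ez 0.20911755350930372 -4.089820214714743 9.519618547819958 tcp [0.494 0.075 0.095] q [ 0.077  0.099  1.681 -0.001  1.361 -0.18 ]
th 2.6971560429057058 r 0.08447828283716509 y -0.0010308849770397613 Frad 0.6983503301777407 Ftan -9.49627159802857 lean 0.03368770561566407
```

Not caught yet. The next step is 2 mm deeper.

jog_arm(
  commands=[
    [-0.001, 0, -0.015, 0, 0, 0, 0],
    [-0.001, 0, -0.025, 0, 0, 0, 0],
    [-0.001, 0, -0.025, 0, 0, 0, 0],
    [-0.001, 0, -0.025, 0, 0, 0, 0],
    [-0.001, 0, -0.025, 0, 0, 0, 0],
    [0, 0, -0.015, 0, 0, 0, 0],
    [0, 0, -0.01, 0, 0, 0, 0],
    [0, 0, -0.01, 0, 0, 0, 0],
  ],
)

```text
time_s: 14.15
tool_pos: [0.4939, 0.0748, 0.0933]
eef_rot: [[-0.255, 0.967, 0.0], [0.967, 0.255, -0.001], [-0.001, 0.0, -1.0]]
ft_force: [-1.8, -5.3, 11.0]
finger_gap: 0.0082
gripper_force: 56.7
```

```bash
python3 st.py
```

```text
14.15 gap 0.008205062596113222 56.715431213378906 F ex ey ez -3.1062248137003836 -4.674799755761253 11.024563655216822 tcp [0.494 0.075 0.093] q [ 0.077  0.101  1.683 -0.001  1.357 -0.18 ]
th 2.7208998372550437 r 0.0844999494945217 y -0.0010549950006116036 Frad 3.8872411044072908 Ftan -10.773996147084056 lean 0.0029648841984747432
```

```bash
cat > vis.py <<'E'
from plan import *
a=cv2.resize(cv2.imread("pics/s6.png"),(1600,1200),interpolation=cv2.INTER_CUBIC)
im=camera("side"); np.save("pics/side_%d.npy"%int(env.sense()["time_s"]*100),im)
b=cv2.resize(im[200:275,260:360,::-1],(1600,1200),interpolation=cv2.INTER_CUBIC)
def m(n,x0,y0,x1,y1,g=50):
    t=a[2*y0:2*y1,2*x0:2*x1]; r=cv2.matchTemplate(b[2*y0-g:2*y1+g,2*x0-g:2*x1+g],t,cv2.TM_CCOEFF_NORMED); _,v,_,p=cv2.minMaxLoc(r); print(n,"shift(8x px)",(p[0]-g)/2,(p[1]-g)/2,round(v,3))
m("arm",150,290,290,360); m("tip",310,230,365,310); m("hook",362,235,395,290); m("hooklow",350,310,395,385); m("base",290,380,430,480)
E
python3 vis.py
python3 - <<'E'
from plan import *
c=lambda P:proj("side",[P])[0]*8
print([c(pos(t)+.058*ey)-c(pos(2.665)+.058*ey) for t in(2.69,2.72,2.75,2.8)])
E
```

```text
arm shift(8x px) 7.5 5.0 0.768
tip shift(8x px) 2.5 11.0 0.87
hook shift(8x px) 15.0 4.0 0.934
hooklow shift(8x px) 1.0 7.0 0.818
base shift(8x px) 0.0 1.5 0.978
[array([0.443, 5.498]), array([ 0.734, 12.116]), array([ 0.763, 18.751]), array([ 0.234, 29.827])]
```

The bar follows the hand and the hook is being pushed aside by about 2 px, so it is still riding. Continuing in 2 mm steps.

jog_arm(
  commands=[
    [0, 0, -0.015, 0, 0, 0, 0],
    [0, 0, -0.025, 0, 0, 0, 0],
    [0, 0, -0.025, 0, 0, 0, 0],
    [0, 0, -0.025, 0, 0, 0, 0],
    [0, 0, -0.025, 0, 0, 0, 0],
    [0, 0, -0.015, 0, 0, 0, 0],
    [0, 0, -0.01, 0, 0, 0, 0],
    [0, 0, -0.01, 0, 0, 0, 0],
  ],
)

```text
time_s: 15.2
tool_pos: [0.4938, 0.0747, 0.0914]
eef_rot: [[-0.255, 0.967, 0.0], [0.967, 0.255, -0.001], [-0.001, -0.0, -1.0]]
ft_force: [-3.8, -4.9, 11.7]
finger_gap: 0.0079
gripper_force: 56.8
```

```bash
python3 st.py; python3 vis.py
```

```text
15.2 gap 0.007926862338763349 56.814724802970886 F ex ey ez -4.904828272537702 -3.7401194628917174 11.703635402339719 tcp [0.494 0.075 0.091] q [ 0.077  0.104  1.684 -0.002  1.354 -0.18 ]
th 2.743962541691694 r 0.08450385891079619 y -0.001065497575107091 Frad 5.4672004387845945 Ftan -11.451730933624765 lean -0.01693858323078363
arm shift(8x px) 8.0 8.0 0.745
tip shift(8x px) 2.5 16.0 0.847
hook shift(8x px) 17.5 6.0 0.922
hooklow shift(8x px) 2.5 9.0 0.76
base shift(8x px) 0.5 2.0 0.976
```

jog_arm(
  commands=[
    [-0.002, 0, -0.015, 0, 0, 0, 0],
    [-0.003, 0, -0.025, 0, 0, 0, 0],
    [-0.003, 0, -0.025, 0, 0, 0, 0],
    [-0.003, 0, -0.025, 0, 0, 0, 0],
    [-0.003, 0, -0.025, 0, 0, 0, 0],
    [-0.003, 0, -0.015, 0, 0, 0, 0],
    [-0.003, 0, -0.01, 0, 0, 0, 0],
    [-0.003, 0, -0.01, 0, 0, 0, 0],
  ],
)

```text
time_s: 16.25
tool_pos: [0.4935, 0.0746, 0.0889]
eef_rot: [[-0.254, 0.967, 0.001], [0.967, 0.254, -0.002], [-0.002, 0.0, -1.0]]
ft_force: [2.9, -5.9, 6.6]
finger_gap: 0.0078
gripper_force: 57.1
```

```bash
python3 st.py; python3 vis.py
```

```text
16.25 gap 0.007788669535722103 57.05868065357208 F ex ey ez 1.2544047644706193 -6.460490806716014 6.564458276165062 tcp [0.493 0.075 0.089] q [ 0.077  0.105  1.688 -0.002  1.348 -0.18 ]
th 2.773612978030622 r 0.08477644455318352 y -0.0011374794256728796 Frad -1.1300287866912087 Ftan -6.587008328056657 lean 0.014763649322938359
arm shift(8x px) 8.5 11.0 0.715
tip shift(8x px) 2.0 18.5 0.77
hook shift(8x px) 18.5 8.0 0.888
hooklow shift(8x px) 3.5 9.0 0.681
base shift(8x px) 0.5 2.0 0.975
```

jog_arm(
  commands=[
    [0, 0, 0.005, 0, 0, 0, 0],
    [0, 0, 0.01, 0, 0, 0, 0],
    [0, 0, 0.01, 0, 0, 0, 0],
  ],
)

```text
time_s: 16.68
tool_pos: [0.4936, 0.0746, 0.0908]
eef_rot: [[-0.254, 0.967, 0.001], [0.967, 0.254, -0.002], [-0.002, 0.001, -1.0]]
ft_force: [3.5, -5.4, 5.6]
finger_gap: 0.008
gripper_force: 56.9
```

```bash
python3 st.py; python3 vis.py
```

```text
16.675 gap 0.008021671374789091 56.94658935070038 F ex ey ez 2.0124813798539867 -6.136912762039916 5.575102733419621 tcp [0.494 0.075 0.091] q [ 0.077  0.103  1.686 -0.002  1.351 -0.18 ]
th 2.7507824024717094 r 0.08471080735413569 y -0.00115195521363761 Frad -1.7780664282000354 Ftan -5.654231297829079 lean 0.03229170949434611
arm shift(8x px) 8.0 8.0 0.737
tip shift(8x px) 2.5 16.0 0.837
hook shift(8x px) 17.5 6.0 0.916
hooklow shift(8x px) 2.0 9.0 0.753
base shift(8x px) 0.5 2.0 0.976
```

jog_arm(
  commands=[
    [0, 0, -0.02, 0, 0, 0, 0],
    [0, 0, -0.03, 0, 0, 0, 0],
    [0, 0, -0.035, 0, 0, 0, 0],
    [0, 0, -0.035, 0, 0, 0, 0],
    [0, 0, -0.035, 0, 0, 0, 0],
    [0, 0, -0.035, 0, 0, 0, 0],
  ],
)

```text
time_s: 17.48
tool_pos: [0.4935, 0.0746, 0.0841]
eef_rot: [[-0.254, 0.967, 0.001], [0.967, 0.254, -0.002], [-0.002, 0.0, -1.0]]
ft_force: [0.3, -5.6, 7.6]
finger_gap: 0.0079
gripper_force: 57.2
```

```bash
python3 st.py; python3 vis.py
```

```text
17.475 gap 0.00787042957678625 57.205023765563965 F ex ey ez -1.2036018748304884 -5.517774866298577 7.578602589685988 tcp [0.493 0.075 0.084] q [ 0.077  0.112  1.692 -0.002  1.338 -0.18 ]
th 2.8307155860877304 r 0.08485576151141111 y -0.001137090739449494 Frad 0.9133770580203739 Ftan -7.619029927449603 lean 0.008230391301591162
arm shift(8x px) 17.0 17.5 0.642
tip shift(8x px) 1.0 25.0 0.355
hook shift(8x px) 0.5 0.0 0.958
hooklow shift(8x px) 1.5 1.0 0.854
base shift(8x px) 0.0 0.0 0.982
```

jog_arm(
  commands=[
    [0, 0, 0.01, 0, 0, 0, 0],
    [0, 0, 0.015, 0, 0, 0, 0],
    [0, 0, 0.015, 0, 0, 0, 0],
  ],
)

```text
time_s: 17.9
tool_pos: [0.4934, 0.0746, 0.0858]
eef_rot: [[-0.254, 0.967, 0.0], [0.967, 0.254, -0.002], [-0.002, -0.0, -1.0]]
ft_force: [5.8, -5.4, -1.4]
finger_gap: 0.0081
gripper_force: 56.2
```

```bash
python3 st.py; python3 vis.py
```

```text
17.9 gap 0.008120116648820893 56.22162938117981 F ex ey ez 4.223059432497938 -6.72360898808394 -1.3654589310026766 tcp [0.493 0.075 0.086] q [ 0.077  0.109  1.69  -0.002  1.342 -0.18 ]
th 2.8107314331503805 r 0.08490376863617129 y -0.0011283533798053837 Frad -4.197503371239272 Ftan 1.4421076627976561 lean -0.002460497442735308
arm shift(8x px) 13.5 15.5 0.703
tip shift(8x px) 1.5 25.0 0.438
hook shift(8x px) 0.0 0.0 0.985
hooklow shift(8x px) 1.5 2.5 0.867
base shift(8x px) 0.0 0.0 0.986
```

The hook fell back to its rest place and the upward pull vanished (−1.4 N). One more millimetre of easing to confirm.

jog_arm(
  commands=[
    [0, 0, 0.003, 0, 0, 0, 0],
    [0, 0, 0.005, 0, 0, 0, 0],
    [0, 0, 0.005, 0, 0, 0, 0],
  ],
)

```text
time_s: 18.32
tool_pos: [0.4933, 0.0746, 0.086]
eef_rot: [[-0.254, 0.967, 0.0], [0.967, 0.254, -0.002], [-0.002, -0.0, -1.0]]
ft_force: [11.2, -4.8, -7.3]
finger_gap: 0.008
gripper_force: 55.6
```

```bash
python3 st.py; python3 vis.py; python3 -c "
import cv2,numpy as np
from cell import camera
im=camera('side');cv2.imwrite('pics/s7.png',cv2.resize(im[200:275,260:360,::-1],(800,600),interpolation=cv2.INTER_CUBIC))"
```

```text
18.325 gap 0.007980793241945386 55.56748867034912 F ex ey ez 9.605341202112685 -7.54978471353151 -7.319111052666853 tcp [0.493 0.075 0.086] q [ 0.077  0.109  1.69  -0.002  1.342 -0.18 ]
th 2.8078637124014256 r 0.08492299790364734 y -0.0011042712032691279 Frad -9.491963395232064 Ftan 7.465560736732921 lean -0.008368708446909396
arm shift(8x px) 13.5 15.0 0.707
tip shift(8x px) 1.5 25.0 0.473
hook shift(8x px) 0.0 0.0 0.985
hooklow shift(8x px) 1.5 2.0 0.865
base shift(8x px) 0.0 0.0 0.985
```

View pics/s7.png

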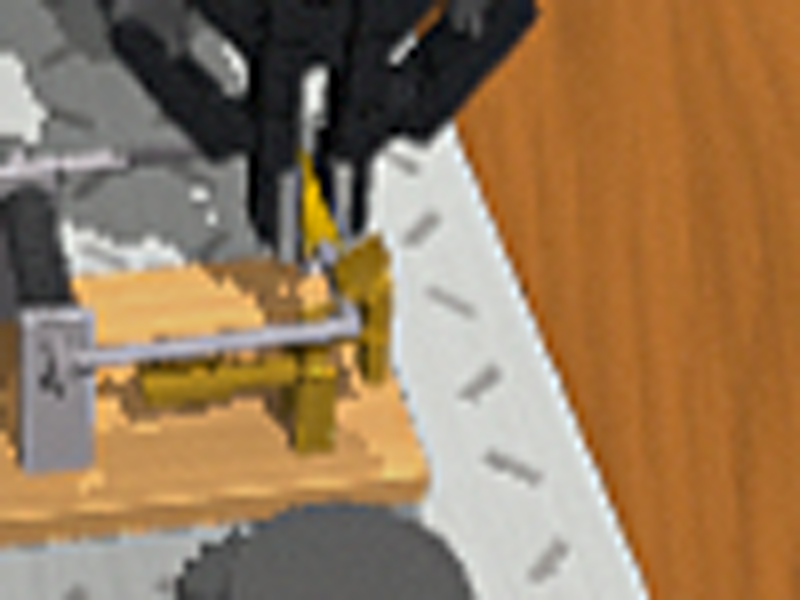

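The bar lies under the hook nose at (350,320), the hook is upright, and the hand feels the catch holding at −7 N. Easing back to near zero force, then releasing.

jog_arm(
  commands=[
    [0.002, 0, -0.004, 0, 0, 0, 0],
    [0.004, 0.001, -0.005, 0, 0, 0, 0],
    [0.004, 0.001, -0.005, 0, 0, 0, 4],
    [0.004, 0.001, -0.005, 0, 0, 0, 15],
    [0.004, 0.001, -0.005, 0, 0, 0, 28],
    [0.004, 0.001, -0.005, 0, 0, 0, 28],
    [0.004, 0.001, -0.005, 0, 0, 0, 28],
    [0.004, 0.001, -0.005, 0, 0, 0, 28],
  ],
)

```text
time_s: 19.42
tool_pos: [0.4939, 0.0761, 0.0863]
eef_rot: [[-0.255, 0.967, -0.0], [0.967, 0.255, 0.001], [0.001, 0.0, -1.0]]
ft_force: [0.5, 0.2, 0.0]
finger_gap: 0.024
gripper_force: 0.0
```

```bash
python3 st.py; python3 vis.py
```

```text
19.425 gap 0.024025682440354947 0.0 F ex ey ez 0.5786859117113828 0.052718864744211204 0.00019943194517567375 tcp [0.494 0.076 0.086] q [ 0.079  0.111  1.688  0.001  1.343 -0.179]
th 2.8044606751273244 r 0.08394716490174758 y 0.0002552495052044563 Frad -0.5786470846968651 Ftan 0.006706381897416742 lean 0.009869161285781148
arm shift(8x px) 14.0 15.5 0.705
tip shift(8x px) 1.5 25.0 0.444
hook shift(8x px) 0.0 0.5 0.969
hooklow shift(8x px) 1.5 2.5 0.869
base shift(8x px) 0.0 0.0 0.981
```

Released with zero force, and the bar has not moved. Withdrawing straight up.

jog_arm(
  commands=[
    [0, 0, 0.05, 0, 0, 0, 28],
    [0, 0, 0.15, 0, 0, 0, 28],
    [0, 0, 0.35, 0, 0, 0, 28],
    [0, 0, 0.6, 0, 0, 0, 28],
    [0, 0, 0.8, 0, 0, 0, 28],
    [0, 0, 0.8, 0, 0, 0, 28],
    [0, 0, 0.8, 0, 0, 0, 28],
    [0, 0, 0.8, 0, 0, 0, 28],
  ],
)

```text
time_s: 20.48
tool_pos: [0.4935, 0.076, 0.2449]
eef_rot: [[-0.255, 0.967, -0.003], [0.967, 0.255, 0.001], [0.001, -0.002, -1.0]]
ft_force: [-0.6, 0.0, 0.5]
finger_gap: 0.0241
gripper_force: 0.0
```

```bash
python3 st.py; python3 vis.py; python3 -c "
from cell import env
print(env.close_job())"
```

```text
20.475 gap 0.02409883003524289 0.0 F ex ey ez -0.5253363384735863 0.1821974538104396 0.4623590795748872 tcp [0.493 0.076 0.245] q [ 0.078 -0.016  1.492  0.001  1.668 -0.179]
th 1.71350323937512 r 0.17882725488876347 y 0.00027793172258506294 Frad 0.6556264233385658 Ftan 0.24476147574005808 lean -0.13088482173341656
arm shift(8x px) 14.0 15.0 0.687
tip shift(8x px) 1.0 25.0 0.477
hook shift(8x px) 0.0 0.0 0.983
hooklow shift(8x px) 1.5 2.5 0.847
base shift(8x px) 0.0 0.0 0.998
the job is handed in; nothing more can be done
None
```

The trap is set: the bar is held under the brass catch, the hand is withdrawn clear, and the job was handed in at about 20.5 s; the hand-in gave no verdict.

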